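Latch the strap and hold the inspection flap on its balance

TASK

Get the bore inspection fixture ready for a look down the sleeve. First press the sprung steel strap down over the sleeve until its detent snaps and keeps it shut with your fingers off it; then take the flap by its round black knob, swing it up from lying flat until it stands upright on its balance point, and finish there, still gripping the knob and holding the flap still. Do not let the flap go over past upright to the sleeve side, keep the sleeve in its V-block, and leave the gauges and spare sleeves beside the fixture where they are.

Things in the scene. Friction and masses are not known exactly. Their poses are not given: they have to be found in the camera images.
- fixture: bolted-down inspection fixture: dark steel base plate 230 x 150 x 12 mm, origin centre of its underside on the worktop. x runs along the length from flap end (-x) to sleeve end (+x), z up. V-block with sleeve at x = +62 mm. Flap hinge line (along y) at x = -5, 55 mm high, between posts at y = +-50 that rise to 67 mm. A rest 31 mm high, 60 mm wide stands at x = -103 under the flap's stem
- strap (a joint): strap hinge, rad: 0 = level, shut over the sleeve; grows as its free end rises; starts open at 0.55 to 0.95 and stays there. A weak spring lifts it (back to about 0.35 if pressed only part of the way); about 7 to 10 N straight down on the pad takes it past the ball detent, which then holds it within 0.02 of 0
- strap_hinge (a point): point on the strap's hinge line (along the fixture's x), 57.5 mm above the worktop, on the fixture's +y side, fixed; shut, the strap runs 80 mm from here in the fixture's -y direction
- strap_pad (a point): centre of the top of the black 22 x 22 mm press pad on the strap (steel bar 22 mm wide, 5 mm thick), 54 mm from the strap's hinge line; moves with the strap. Shut, it lies 61 mm above the worktop, level with the hinge in x and 54 mm from it in the fixture's -y. The detent post begins 37 mm beyond it in -y and rises to 66 mm
- flap (a joint): flap hinge, rad: 0 = lying flat towards the fixture's -x end (the start), 1.571 = upright, the balance point; beyond that it falls towards the sleeve, to a stop at 2.3. Nearly frictionless: let go more than about 0.02 off balance, it falls. The flap weighs about 0.2 kg
- flap_hinge (a point): midpoint of the flap's hinge line (along the fixture's y), 55 mm above the worktop, fixed
- flap_knob (a point): centre of the flap's black knob: a cylinder 20 mm in diameter, 26 mm long, axis parallel to the hinge line, 112 mm from it, on a 12 mm wide stem. Pinch it from above on its two flat ends (26 mm, fingers closing along the hinge line); it turns between the fingers as the flap swings. Centre 55 mm high when flat, 167 mm upright. Flap plate: white faces, 84 mm wide, 6 mm thick, 81 mm long
- sleeve: steel sleeve, 19 mm diameter, 26 mm long, lying loose in the V-block groove along the fixture's x axis under the strap. Origin: underside of the sleeve, at mid-length
- plug_gauge: bystander: plug gauge 110 mm long, 16 mm thick, lying on the worktop on the robot's side of the fixture; origin centre of underside
- spare_sleeve: bystander: sleeve 17 mm diameter, 26 mm tall, standing on the worktop on the robot's side of the fixture; origin centre of underside
- tall_sleeve: bystander: sleeve 19 mm diameter, 30 mm tall, standing on the worktop beside the fixture; origin centre of underside
- ring_gauge: bystander: ring gauge 46 mm diameter, 15 mm high, lying on the worktop off the flap end of the fixture; origin centre of underside

How it is judged:
By the outcome, as a careful person would: the job done as asked, in the order asked, and still so for the second after the job is handed in, while the arm keeps its last pose, push and grip.
It also fails if it takes over 51 s, if anything falls off the work surface, if the arm or the gripper's body presses on something with over 40 N, if the wrist force passes 120 N, or if a joint passes its speed limit or range.

ROBOT

A 6-joint arm with a two-finger parallel gripper is mounted at the origin on a cart in front of the work surface, level with it; the furniture and walls round the work are solid. World frame = base frame: x ahead of the robot, y to its left, z up, the work surface at z = 0. Lengths are in m, angles in rad, forces in N, time in s.
With the tool pointing down it reaches from about 0.3 to 0.875 m from the base axis. Payload 6.4 kg.
Tool frame: the origin (TCP) lies at the very end of the fingers, on their centre line; the grasp point (between the pads) lies 19 mm behind it; z points along the fingers, y is the line along which they close (so a half turn about z gives the same grasp; the last joint's range is limited). The gripper opens to 85 mm and grips with 20 to 120 N. Pads are 22 mm wide; open, the fingers measure 114 mm over their backs; the gripper's body (76 mm by 85 mm) begins 54 mm behind the grasp point. The pads swing forward as they close: fully open they stand 13 mm farther back than shut.
Start: joints at [-1.329, 0.181, 1.607, -0, 1.354, -0.206], TCP at [0.249, -0.518, 0.231] pointing down, gripper open.
Joint ranges: [-2.99, 2.99], [-0.89, 2.07], [0.3, 2.58], [-1.14, 4.28], [0, 2.63], [-3.12, 3.12]. Speed limits (rad/s): [2.57, 2.57, 3.01, 3.14, 3.14, 3.14].

INTERFACE

Orientations are given as a unit quaternion [w, x, y, z].
In Python, from workcell import arm, status, job, read_camera gives the robot as it stands (arm), with the cameras as plain functions, the readings (status) and the job (job).
- The arm moves only by the shell command python3 steer.py 'ROWS' [FORCE]. ROWS is a JSON list of rows, 1 to 12 of them, each of 5 numbers: dx, dy, dz in m, then a turn about the tool's z in rad, then the opening from 0.0 (shut) to 1.0 (fully open); each row is the pose to reach, as a shift and turn from the pose commanded when the command began, along the tool's axes at that moment; what a row does not reach only later rows make up. A row lasts 1/12 s, in which the tool goes at most 0.0417 m and 0.125 rad, less where a joint would pass 70% of its speed; a pose out of reach is approached as far as the arm can. The fingers move at their own pace and stop on an object; FORCE is the grip in N (left out, the last holds). Time passes only in rows, so rows that do not move let the fingers close. It prints the time, the measured TCP pose, the force, the opening and the grip force at its end.
- status.state(): the state, without advancing time (a new reading comes with each control period).
- read_camera(name): name is "scene" or "top" or "wrist"; returns a dict with "image" (384x512x3 uint8, blue, green, red), "camera_matrix" (3x3 intrinsics, pixels), "world_to_cam" (4x4, takes a point from world to camera coordinates). Camera axes: x right, y down, z forward; pixel columns grow to the right and rows downward; lengths in m; the calibration is good to about 2 mm. A picture is of the moment at which its call begins. There is no depth.
- job.close_job(): hands the job in; it is judged then, once.
The state is a dict: "clock": time; "joints": joint angles; "qvel": joint speeds; "joint_efforts": joint torques, N m; "tool_pos": TCP position; "tcp_rot": TCP orientation; "wrist_force": force on the tool from outside, world axes, zero at the start; "ft_torque": the same for the moment, N m; "width": opening from 0.0 (shut) to 1.0 (fully open); "finger_force": force on a finger pad.
Only numpy, scipy, OpenCV 4.12 (cv2) and the standard library are available. Lean on these libraries where they do the work, as an engineer would, in place of code of your own. Each camera call takes 0.05 s, during which the arm holds its last target. There are 200 camera calls.

## Working session

There is one attempt and no reset: what is moved stays moved. The work goes in short steps, Python scripts to look and compute and a shell command to move; the robot and the scene stay as the last step left them, time stands still between calls to the robot, and variables do not carry over. Pictures are saved under pics/ and viewed, at most 10 in all, crops included, and the job is handed in when it is done.

```bash
ls; mkdir -p pics
python3 - <<'E'
from workcell import arm, status, job, read_camera
import cv2, numpy as np, pickle
s=status.state(); print(s)
d={}
for n in ("scene","top"):
    c=read_camera(n); d[n]=c; cv2.imwrite(f"pics/{n}0.png",c["image"])
    print(n,c["camera_matrix"],np.round(c["world_to_cam"],3))
pickle.dump(d,open("cams0.pkl","wb"))
E
```

```text
pics
steer.py
workcell.py
{'clock': 0.0, 'joints': array([-1.32929134e+00,  1.81513445e-01,  1.60800887e+00,  1.33257804e-05,
        1.35378771e+00, -2.06255397e-01]), 'qvel': array([-0.00068754,  0.00129707,  0.00113396,  0.00190965,  0.00057521,
       -0.00014063]), 'joint_efforts': array([ 7.41105450e-04, -4.44866395e+01, -3.51337481e+01, -1.58321341e-04,
        9.00549145e-03,  3.06917593e-05]), 'tool_pos': array([ 0.24885426, -0.51775366,  0.23039925]), 'tcp_rot': array([-8.58667737e-04,  9.75043292e-01,  2.22013154e-01, -8.62901562e-06]), 'wrist_force': array([ 0.51151899,  0.53751668, -0.61093763]), 'ft_torque': array([ 0.0368843 , -0.049661  ,  0.01098638]), 'finger_force': 0.0, 'width': 0.9988708136590609}
scene [[462.06146335   0.         258.62924415]
 [  0.         462.06146335 195.71350339]
 [  0.           0.           1.        ]] [[ 0.958 -0.286  0.006 -0.477]
 [-0.24  -0.816 -0.525  0.112]
 [ 0.155  0.502 -0.851  0.875]
 [ 0.     0.     0.     1.   ]]
top [[408.73556534   0.         252.48046102]
 [  0.         408.73556534 187.73834622]
 [  0.           0.           1.        ]] [[ 0.021 -1.    -0.011 -0.048]
 [-0.986 -0.019 -0.168  0.464]
 [ 0.168  0.015 -0.986  0.855]
 [ 0.     0.     0.     1.   ]]
```

View pics/scene0.png

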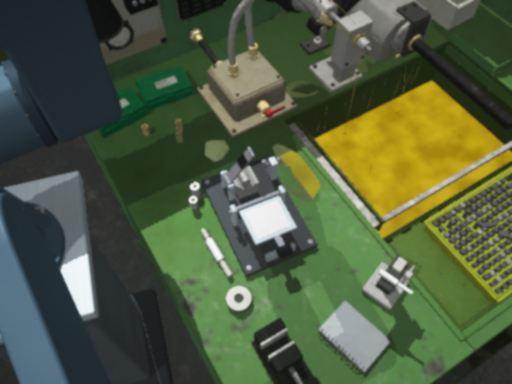

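View pics/top0.png

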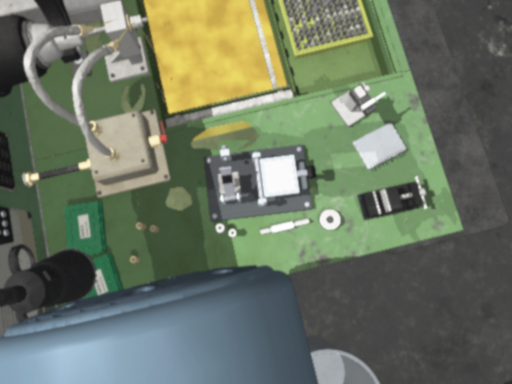

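Scene view: the fixture has its flap plate at about (267,220) and strap at about (243,165). Top view: base spans about (206–315, 147–220), with the flap towards the right and the strap at about (229,180). I'll enlarge both.

Run:
```python
import cv2, numpy as np, pickle
d=pickle.load(open("cams0.pkl","rb"))
a=d["top"]["image"][135:230,195:328]; b=d["scene"]["image"][140:280,185:325]
cv2.imwrite("pics/topz.png",cv2.resize(a,None,fx=6,fy=6,interpolation=cv2.INTER_CUBIC))
cv2.imwrite("pics/scenez.png",cv2.resize(b,None,fx=4.2,fy=4.2,interpolation=cv2.INTER_CUBIC))
```

```text
(no output)
```

View pics/topz.png

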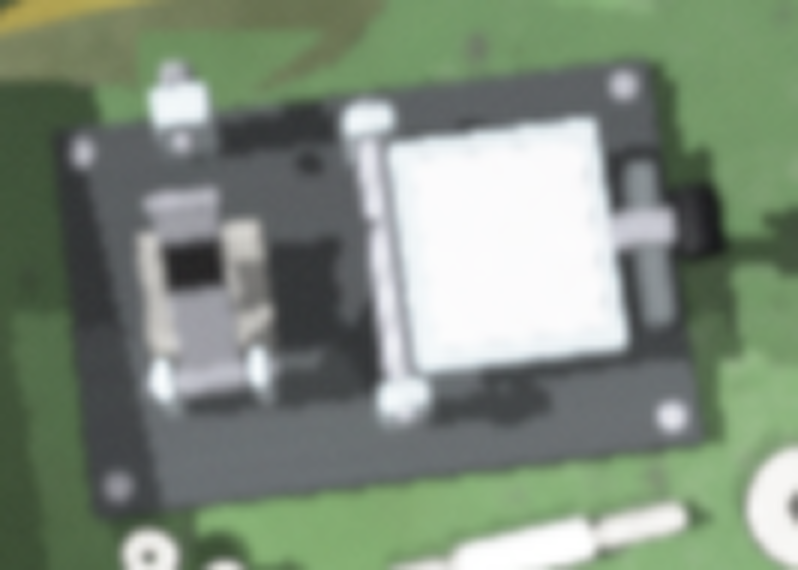

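View pics/scenez.png

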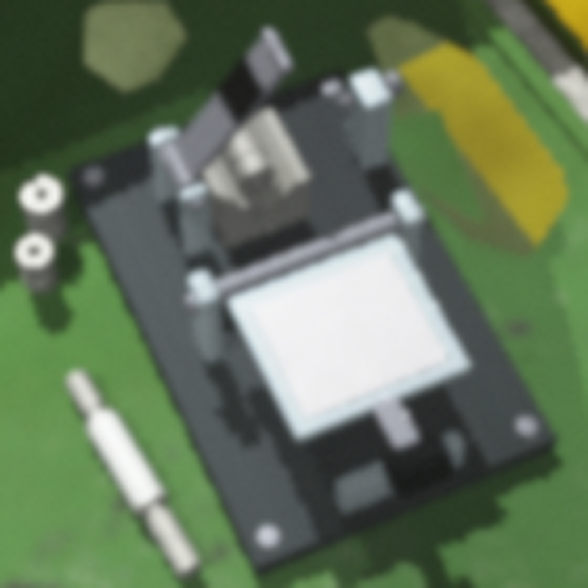

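Zoomed views: base-plate corners, hinge-post tops, knob end (topz 700,220) and the black press pad (topz 193,264; scenez 242,88) are clear. I'll fit the fixture's x, y, yaw to the known points over both views.

```bash
cat > h.py <<'E'
import numpy as np, cv2
def P(c):return c["camera_matrix"]@c["world_to_cam"][:3]
def proj(c,p):
    q=P(c)@np.append(p,1);return q[:2]/q[2]
def ray_plane(c,uv,z):
    M=P(c);A=np.c_[M[:,0],M[:,1],-np.array([*uv,1.])];return np.linalg.solve(A,-(M[:,2]*z+M[:,3]))[:2]
def tri(ca,a,cb,b):
    X=cv2.triangulatePoints(P(ca),P(cb),np.array(a,float),np.array(b,float));return (X[:3]/X[3]).ravel()
def T(p,q): # fixture->world
    x,y,t=p[:3];c,s=np.cos(t),np.sin(t);return np.array([x+c*q[0]-s*q[1],y+s*q[0]+c*q[1],q[2]])
E
python3 - <<'E'
from h import *
import pickle
from scipy.optimize import least_squares
d=pickle.load(open("cams0.pkl","rb"))
tz=lambda u,v:np.array([195+(u+.5)/6-.5,135+(v+.5)/6-.5]); sz=lambda u,v:np.array([185+(u+.5)/4.2-.5,140+(v+.5)/4.2-.5])
t,s=d["top"],d["scene"]
C=[(.115,-.075,.012),(-.115,-.075,.012),(-.115,.075,.012),(.115,.075,.012),(-.005,-.05,.067),(-.005,.05,.067)]
tp=[tz(58,130),tz(652,62),tz(712,437),tz(100,518),tz(369,112),tz(403,397)]
sp=[None,sz(553,437),sz(262,572),sz(72,178),sz(407,203),sz(203,283)]
f=lambda p:np.concatenate([proj(c,T(p,q))-m for c,L in((t,tp),(s,sp)) for q,m in zip(C,L) if m is not None])
r=least_squares(f,[.5,0,1.5],loss="soft_l1");print(r.x);print(f(r.x).reshape(-1,2).round(1))
np.save("fix.npy",r.x)
print("knob",T(r.x,(-.117,0,.055)),"obs",ray_plane(t,tz(700,220),.055))
print("pad tri",tri(t,tz(193,264),s,sz(242,88)))
print("hinge line top",ray_plane(t,tz(212,380),.0575),"scene",ray_plane(s,sz(180,172),.0575))
print("hinge pred y=.04",T(r.x,(.062,.04,.0575)))
print("strap end",tri(t,tz(183,195),s,sz(272,40)))
print("detent top",ray_plane(t,tz(182,100),.066),ray_plane(s,sz(370,87),.066))
E
```

```text
[ 0.48150687 -0.04872322  1.7163494 ]
[[-1.1  0.4]
 [-0.4 -0.7]
 [-0.7  1.4]
 [-1.1  0.8]
 [ 0.5  1.5]
 [ 0.8 -0.2]
 [ 2.6  0.5]
 [-0.2 -0.5]
 [-0.7 -2. ]
 [ 1.2  0.9]
 [ 1.4  0.9]]
knob [ 0.49847651 -0.16448604  0.055     ] obs [ 0.50025156 -0.16507414]
pad tri [0.4702395  0.01302093 0.1039918 ]
hinge line top [0.43835582 0.0086752 ] scene [0.43704404 0.00767493]
hinge pred y=.04 [0.43293737 0.0068196  0.0575    ]
strap end [0.48624241 0.01475632 0.13183187]
detent top [0.53846407 0.02193526] [0.53393465 0.02334621]
```

```bash
cat > go.py <<'E'
# print tool-axis shift to fixture-frame points: python3 go.py x y z [x y z ...] (mm)
import sys
from h import *
from workcell import arm, status, job, read_camera
from scipy.spatial.transform import Rotation as R
p=np.load("fix.npy");s=status.state();q=np.array(s["tcp_rot"]);Rm=R.from_quat(q[[1,2,3,0]])
M=Rm.as_matrix();a=np.arctan2(M[1,1],M[0,1]);print("turn",round(a-(p[2]-np.pi/2),3),"t",s["clock"])
for v in np.array(sys.argv[1:],float).reshape(-1,3)/1000: print((M.T@(T(p,v)-s["tool_pos"])).round(4))
E
python3 go.py 62 13.5 230 62 13.5 135
```

```text
turn -1.268 t 0.1
[ 0.4184 -0.3853  0.0012]
[ 0.4184 -0.3851  0.0962]
```

```bash
python3 steer.py '[[0.02,-0.02,0,-0.1,0],[0.05,-0.045,0,-0.2,0],[0.08,-0.074,0,-0.3,0],[0.11,-0.1,0,-0.4,0],[0.14,-0.13,0,-0.5,0],[0.17,-0.157,0,-0.62,0],[0.2,-0.184,0,-0.74,0],[0.23,-0.21,0,-0.86,0],[0.26,-0.24,0,-0.97,0],[0.29,-0.267,0,-1.08,0],[0.32,-0.295,0,-1.18,0],[0.345,-0.318,0,-1.268,0]]' 40; python3 go.py 62 13.5 230 62 13.5 135
```

```text
clock: 1.1
tool_pos: [0.4224, -0.0796, 0.2312]
tcp_rot: [-0.0, 0.652, 0.758, 0.0]
wrist_force: [1.1, -0.4, 0.4]
width: 0.003
finger_force: 0.0
turn 0.005 t 1.1
[0.0837 0.0499 0.0013]
[0.0837 0.0498 0.0963]
```

```bash
python3 steer.py '[[0.03,0.02,0,0,0],[0.06,0.035,0.01,0,0],[0.08,0.048,0.03,0,0],[0.084,0.05,0.06,0,0],[0.084,0.05,0.085,0,0],[0.084,0.05,0.096,0,0],[0.084,0.05,0.096,0,0]]'; python3 go.py 62 13.5 135
python3 - <<'E'
from workcell import arm, status, job, read_camera
import cv2,numpy as np
a=[read_camera(n)["image"] for n in("top","scene","wrist")]
a=[cv2.resize(a[0][135:230,195:328],(560,400)),cv2.resize(a[1][140:220,185:297],(560,400))]
a=[x[:, :400] for x in a]
cv2.imwrite("pics/p1.png",np.hstack(a))
E
```

```text
clock: 1.68
tool_pos: [0.4572, 0.0087, 0.1324]
tcp_rot: [-0.003, 0.654, 0.757, -0.001]
wrist_force: [-0.1, -0.5, 0.5]
width: -0.002
finger_force: 0.0
turn -0.0 t 1.6833
[ 0.0016  0.0022 -0.0026]
```

View pics/p1.png

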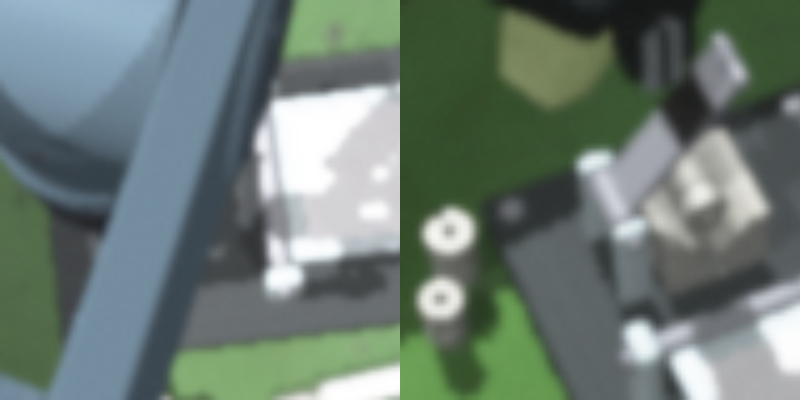

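Right panel: the closed fingertips (≈660,85) sit just above and behind the raised strap, in line with its pad (685,110). I'll press along its arc.

```bash
python3 steer.py '[[0,0,0.014,0,0],[0,0.002,0.028,0,0],[0,0.005,0.031,0,0],[0,0.008,0.034,0,0],[0,0.011,0.037,0,0],[0,0.014,0.041,0,0],[0,0.018,0.049,0,0],[0,0.021,0.057,0,0],[0,0.023,0.062,0,0],[0,0.024,0.066,0,0],[0,0.025,0.07,0,0],[0,0.025,0.07,0,0]]'; python3 go.py 62 -12.5 62
```

```text
clock: 2.83
tool_pos: [0.484, 0.0118, 0.0645]
tcp_rot: [-0.001, 0.654, 0.756, -0.0]
wrist_force: [-0.6, 0.1, 0.0]
width: 0.003
finger_force: 0.0
turn -0.0 t 2.8333
[0.0025 0.0013 0.0025]
```

```bash
python3 steer.py '[[0.001,0.001,0.002,0,0],[0.001,0.002,0.004,0,0],[0.001,0.002,0.004,0,0],[0.001,0.002,0.004,0,0]]'
python3 - <<'E'
from workcell import arm, status, job, read_camera
import cv2,numpy as np
a=[read_camera(n)["image"] for n in("scene","wrist")]
a=[cv2.resize(a[0][140:220,185:265],(400,400)),cv2.resize(a[1],(400,300))]
a[1]=np.vstack([a[1],np.zeros((100,400,3),np.uint8)])
cv2.imwrite("pics/p2.png",np.hstack(a))
E
```

```text
clock: 3.17
tool_pos: [0.4861, 0.0131, 0.0611]
tcp_rot: [-0.0, 0.654, 0.756, 0.0]
wrist_force: [0.2, 0.6, -0.6]
width: 0.001
finger_force: 0.0
```

View pics/p2.png

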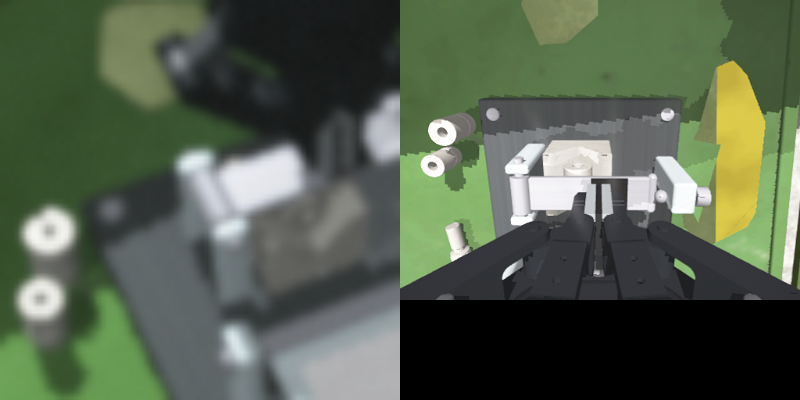

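The fingers lie on the strap, which looks nearly level, with the pad under and slightly beyond them (≈605,182). There's no force yet, so I'll press further in small steps.

```bash
python3 steer.py '[[0,0.003,0,0,0],[0,0.005,0.001,0,0],[0,0.005,0.002,0,0],[0,0.005,0.002,0,0]]';  python3 steer.py '[[0,0,0.001,0,0],[0,0,0.002,0,0],[0,0,0.002,0,0]]'; python3 go.py 62 -18 61
```

```text
clock: 3.6
tool_pos: [0.4921, 0.0135, 0.0598]
tcp_rot: [0.001, 0.654, 0.756, 0.0]
wrist_force: [0.1, 0.0, 2.9]
width: 0.002
finger_force: 1.5
clock: 3.85
tool_pos: [0.4922, 0.0135, 0.0591]
tcp_rot: [0.001, 0.654, 0.757, 0.0]
wrist_force: [-5.9, -0.3, 17.7]
width: -0.001
finger_force: 8.9
turn -0.0 t 3.85
[ 0.002  -0.0016 -0.0019]
```

```bash
python3 steer.py '[[0,0,-0.003,0,0],[0,0,-0.012,0,0],[0,0,-0.03,0,0],[0,0,-0.06,0,0.2],[-0.01,0,-0.08,0,0.4],[-0.05,0,-0.1,0,0.6],[-0.09,0,-0.1,0,0.6],[-0.12,0,-0.1,0,0.6],[-0.15,0,-0.1,0,0.6],[-0.18,0,-0.1,0,0.6],[-0.18,0,-0.1,0,0.6]]'; python3 go.py -117 0 150 -117 0 37
python3 - <<'E'
from workcell import arm, status, job, read_camera
import cv2,numpy as np,pickle
d={n:read_camera(n) for n in("scene","wrist","top")}
pickle.dump(d,open("cams1.pkl","wb"))
a=[d[n]["image"] for n in("scene","wrist")]
a=[cv2.resize(a[0][140:240,195:295],(400,400)),cv2.resize(a[1],(400,300))]
a[1]=np.vstack([a[1],np.zeros((100,400,3),np.uint8)])
cv2.imwrite("pics/p3.png",np.hstack(a))
E
```

```text
clock: 4.77
tool_pos: [0.5178, -0.1695, 0.158]
tcp_rot: [0.001, 0.656, 0.755, -0.001]
wrist_force: [-0.9, -0.2, 0.5]
width: 0.602
finger_force: 0.0
turn -0.004 t 4.7667
[ 0.0077 -0.0184  0.0079]
[ 0.008  -0.0185  0.1209]
```

View pics/p3.png

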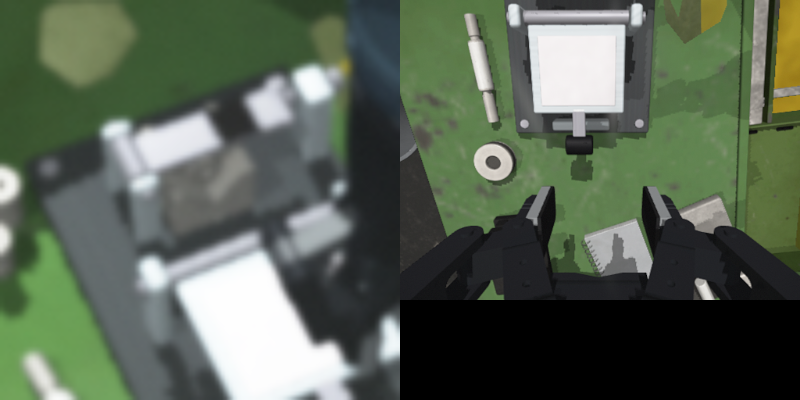

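Left panel: the strap is level with fingers off, pad at about (235,118) beside the detent post (315,80). Right panel: the knob is at about (579,145) with the fingers short of it. I'll check the pad position and measure the knob from the wrist view.

```bash
python3 - <<'E'
from h import *
import pickle
from workcell import arm, status, job, read_camera
p=np.load("fix.npy")
d=pickle.load(open("cams1.pkl","rb"));s=d["scene"]
print("pad seen",np.array([195+235.5/4-.5,140+118.5/4-.5]))
for th in(0,.1,.35):print(th,proj(s,T(p,(.062,.0355-.054*np.cos(th)+.0035*np.sin(th),.0575+.054*np.sin(th)+.0035*np.cos(th)))))
w=read_camera("wrist");im=w["image"];x0,y0=190,150
m=(im[150:220,190:280].max(2)<35).astype(np.uint8)
n,l,st,c=cv2.connectedComponentsWithStats(m)
for i in range(1,n):
    if st[i,4]>80:
        u=np.array([x0+st[i,0]+(st[i,2]-1)/2,y0+st[i,1]+(st[i,3]-1)/2]);print(st[i],u,ray_plane(w,u,.055))
print("fit knob",T(p,(-.117,0,.055)))
# flap hinge post tops in wrist: (514,13),(638,13) panel
for a in((514,13),(638,13)):
    q=ray_plane(w,((a[0]-400+.5)*1.28-.5,(a[1]+.5)*1.28-.5),.067);print("post",q)
print("post fit",T(p,(-.005,.05,0))[:2],T(p,(-.005,-.05,0))[:2])
E
python3 go.py -117 0 150 -117 0 37
```

```text
pad seen [253.375 169.125]
0 [252.9316647  170.03702094]
0.1 [252.63190353 168.57140147]
0.35 [250.78143311 165.39944069]
[ 23  27  34  25 431] [229.5 189. ] [ 0.49724293 -0.16454791]
fit knob [ 0.49847651 -0.16448604  0.055     ]
post [ 0.43168015 -0.05674383]
post [ 0.53060127 -0.0423449 ]
post fit [ 0.43276077 -0.06092233] [ 0.53170336 -0.04641836]
turn -0.0 t 4.9667
[ 0.0016 -0.0182  0.007 ]
[ 0.0015 -0.0181  0.12  ]
```

```bash
python3 steer.py '[[0.001,-0.01,0.0,0,0.6],[0.0015,-0.0185,0.02,0,0.6],[0.0015,-0.0185,0.05,0,0.6],[0.0015,-0.0185,0.08,0,0.6],[0.0015,-0.0185,0.1,0,0.6],[0.0015,-0.0185,0.112,0,0.6],[0.0015,-0.0185,0.119,0,0.6],[0.0015,-0.0185,0.119,0,0.6],[0.0015,-0.0185,0.119,0,0.6]]' 30; python3 go.py -117 0 37
python3 - <<'E'
from workcell import arm, status, job, read_camera
import cv2,numpy as np
a=[read_camera(n)["image"] for n in("scene","wrist")]
a=[cv2.resize(a[0][180:280,225:325],(400,400)),cv2.resize(a[1],(400,300))]
a[1]=np.vstack([a[1],np.zeros((100,400,3),np.uint8)])
cv2.imwrite("pics/p4.png",np.hstack(a))
E
```

```text
clock: 5.72
tool_pos: [0.4991, -0.1656, 0.0391]
tcp_rot: [0.0, 0.654, 0.757, 0.0]
wrist_force: [0.6, -0.8, 0.3]
width: 0.599
finger_force: 0.0
turn 0.0 t 5.7167
[ 0.0012 -0.0005  0.0021]
```

View pics/p4.png

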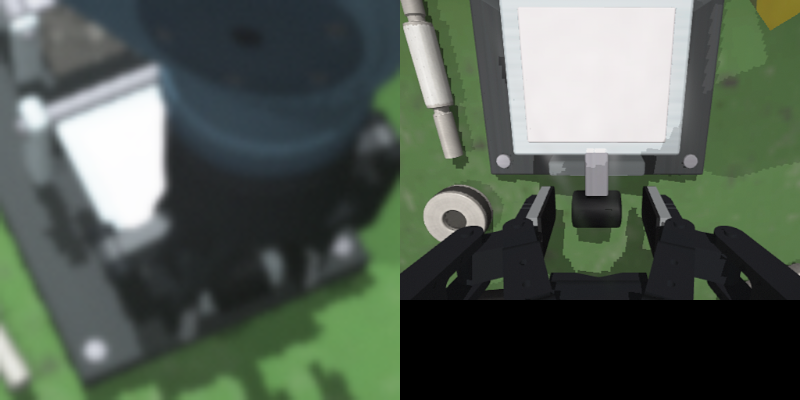

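The knob (597,207) is centred between the pads (543, 655) in the wrist view. Closing.

```bash
python3 steer.py '[[0.001,0,0.002,0,0.6],[0.001,0,0.002,0,0.3],[0.001,0,0.002,0,0.2],[0.001,0,0.002,0,0.2],[0.001,0,0.002,0,0.2],[0.001,0,0.002,0,0.2],[0.001,0,0.002,0,0.2]]' 30; python3 go.py -117 0 37
```

```text
clock: 6.4
tool_pos: [0.4983, -0.1648, 0.0369]
tcp_rot: [-0.0, 0.654, 0.756, -0.0]
wrist_force: [-3.2, 0.7, 5.5]
width: 0.298
finger_force: 30.8
turn -0.001 t 6.4
[ 0.0003  0.0002 -0.0001]
```

```bash
python3 steer.py '[[0.0002,0,-0.0067,0,0.2],[0.0008,0,-0.0134,0,0.2],[0.0022,0,-0.0223,0,0.2],[0.0044,0,-0.031,0,0.2],[0.0072,0,-0.0395,0,0.2],[0.0107,0,-0.0477,0,0.2],[0.0148,0,-0.0557,0,0.2],[0.0196,0,-0.0632,0,0.2],[0.0249,0,-0.0704,0,0.2],[0.0308,0,-0.0772,0,0.2],[0.034,0,-0.0803,0,0.2],[0.0356,0,-0.0819,0,0.2]]'; python3 go.py -5 0 149
```

```text
clock: 7.4
tool_pos: [0.4931, -0.1291, 0.1188]
tcp_rot: [0.0, 0.654, 0.757, -0.0]
wrist_force: [-1.6, -1.7, -4.0]
width: 0.299
finger_force: 30.0
turn 0.0 t 7.4
[ 0.0762  0.0001 -0.0302]
```

```bash
python3 steer.py '[[0.005,0,-0.0044,0,0.2],[0.0122,0,-0.0098,0,0.2],[0.0197,0,-0.0147,0,0.2],[0.0276,0,-0.0189,0,0.2],[0.0358,0,-0.0225,0,0.2],[0.0443,0,-0.0254,0,0.2],[0.053,0,-0.0276,0,0.2],[0.0596,0,-0.0288,0,0.2],[0.064,0,-0.0294,0,0.2],[0.0662,0,-0.0296,0,0.2],[0.0662,0,-0.0296,0,0.2]]'; python3 go.py -5 0 149
python3 - <<'E'
from workcell import arm, status, job, read_camera
import cv2,numpy as np,pickle
d={n:read_camera(n) for n in("scene","wrist","top")}
pickle.dump(d,open("cams2.pkl","wb"))
a=[d[n]["image"] for n in("scene","wrist")]
a=[cv2.resize(a[0][130:270,190:330],(400,400)),cv2.resize(a[1],(400,300))]
a[1]=np.vstack([a[1],np.zeros((100,400,3),np.uint8)])
cv2.imwrite("pics/p5.png",np.hstack(a))
E
```

```text
clock: 8.32
tool_pos: [0.4836, -0.0631, 0.1485]
tcp_rot: [0.0, 0.654, 0.757, -0.0]
wrist_force: [-4.3, -3.3, 2.1]
width: 0.297
finger_force: 30.1
turn 0.0 t 8.3167
[ 0.0095  0.     -0.0005]
```

View pics/p5.png

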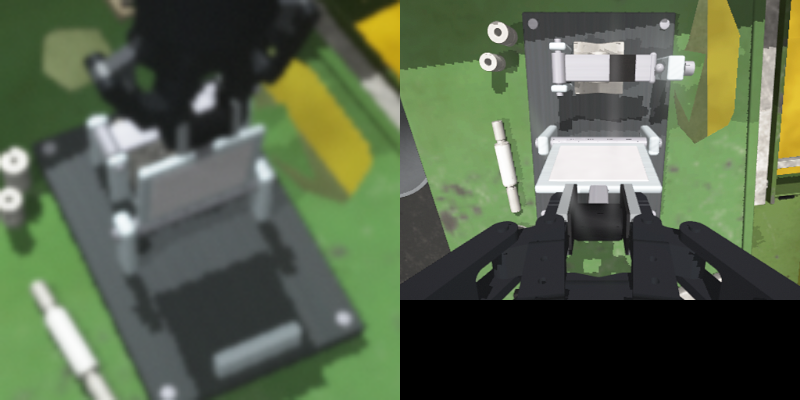

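Wrist panel: strap shut with its pad at (622,67) and sleeve in the block; the flap is near upright, its end edge at row ≈190, gripped at (597,215). I'll measure the angle from edges in the two views.

Run:
```python
from h import *
import pickle
p=np.load("fix.npy");d=pickle.load(open("cams2.pkl","rb"));w=d["wrist"]
g=cv2.cvtColor(w["image"],cv2.COLOR_BGR2GRAY)
for u in (180,190,315,325): print(u,"plate rows 165-260",g[165:260:1,u].tolist()[:85])
for u in (170,200,330): print(u,"base top rows 5-30",g[5:30,u].tolist())
print("predict wrist full-res pixels")
for n,q in dict(baseL=(.115,.075,.012),baseR=(.115,-.075,.012),postL=(-.005,.05,.067),postR=(-.005,-.05,.067),pad=(.062,-.0185,.061)).items(): print(n,proj(w,T(p,q)).round(1))
for th in(1.40,1.48,1.56):
  for y in(.042,-.042):
    for r,o in((.081,.003),(.081,-.003)):
      print(th,y,o,proj(w,T(p,(-.005-r*np.cos(th)+o*np.sin(th),y,.055+r*np.sin(th)+o*np.cos(th)))).round(1))
```

```text
180 plate rows 165-260 [117, 118, 118, 119, 118, 122, 155, 196, 213, 225, 248, 253, 252, 251, 251, 251, 251, 252, 252, 252, 252, 251, 250, 249, 249, 251, 252, 252, 252, 252, 252, 249, 217, 140, 107, 110, 109, 109, 108, 108, 108, 107, 106, 106, 106, 106, 105, 106, 107, 106, 105, 104, 101, 99, 109, 142, 164, 194, 217, 223, 227, 229, 228, 228, 229, 227, 224, 226, 226, 226, 226, 229, 241, 254, 255, 255, 254, 253, 251, 246, 239, 206, 131, 99, 101]
190 plate rows 165-260 [218, 219, 219, 219, 214, 206, 201, 196, 188, 175, 157, 135, 131, 129, 130, 133, 133, 134, 137, 142, 144, 145, 147, 149, 150, 153, 154, 153, 153, 154, 156, 154, 172, 199, 216, 223, 223, 223, 225, 226, 224, 227, 225, 224, 224, 223, 225, 225, 226, 229, 227, 223, 227, 227, 225, 223, 222, 225, 226, 224, 228, 227, 225, 223, 223, 233, 243, 225, 225, 225, 226, 228, 240, 254, 255, 255, 254, 253, 251, 246, 238, 206, 131, 99, 102]
315 plate rows 165-260 [218, 215, 209, 202, 195, 182, 166, 148, 130, 116, 116, 133, 159, 172, 180, 203, 226, 225, 197, 186, 166, 148, 138, 135, 145, 148, 173, 195, 220, 221, 222, 228, 225, 224, 226, 226, 2
[... 874 characters left out ...]
 90, 87, 69, 56, 62, 63, 63, 63, 64, 62, 63, 65, 63, 63, 65, 64, 63]
330 base top rows 5-30 [88, 89, 89, 90, 88, 89, 88, 89, 89, 90, 85, 60, 66, 68, 69, 69, 70, 69, 71, 71, 70, 71, 71, 71, 70]
predict wrist full-res pixels
baseL [155.4  13.7]
baseR [354.6  13.9]
postL [183.  186.8]
postR [326.5 187. ]
pad [283.1  86.2]
1.4 0.042 0.003 [172.5 243.2]
1.4 0.042 -0.003 [173.7 252.8]
1.4 -0.042 0.003 [337.4 243.5]
1.4 -0.042 -0.003 [336.1 253.1]
1.48 0.042 0.003 [171.3 231.9]
1.48 0.042 -0.003 [172.4 242.4]
1.48 -0.042 0.003 [338.6 232.2]
1.48 -0.042 -0.003 [337.5 242.7]
1.56 0.042 0.003 [170.4 219.9]
1.56 0.042 -0.003 [171.2 231.1]
1.56 -0.042 0.003 [339.6 220.2]
1.56 -0.042 -0.003 [338.7 231.3]
```

Run:
```python
from h import *
import pickle
p=np.load("fix.npy");d=pickle.load(open("cams1.pkl","rb"));w=d["wrist"];w2=pickle.load(open("cams2.pkl","rb"))["wrist"]
def edges(w,u,a,b):
    g=cv2.cvtColor(w["image"],cv2.COLOR_BGR2GRAY).astype(float);q=np.diff(g[a:b,u-2:u+3].mean(1));i=np.where(abs(q)>18)[0];return [(int(a+k),int(q[k])) for k in i]
for u in(160,180,200,260,280):print("c1",u,edges(w,u,0,185))
for n,q in dict(baseend=(-.115,.03,.012),baseend_bot=(-.115,.03,0),plateend=(-.086,.02,.058),plateendbot=(-.086,.02,.052),postL=(-.005,.05,.067),postR=(-.005,-.05,.067),plateL=(-.05,.042,.058),plateR=(-.05,-.042,.058),hinge=(-.005,0,.055),knob=(-.117,0,.055),bolt=(-.105,.065,.014)).items(): print(n,proj(w,T(p,q)).round(1))
print("tilt of cam z in world",w["world_to_cam"][2,:3].round(3),"pos",(-w["world_to_cam"][:3,:3].T@w["world_to_cam"][:3,3]).round(4), (-w2["world_to_cam"][:3,:3].T@w2["world_to_cam"][:3,3]).round(4))
s=pickle.load(open("cams2.pkl","rb"))["scene"]
for th in(1.44,1.49,1.57):print(th,[proj(s,T(p,(-.005-.081*np.cos(th)+o*np.sin(th),y,.055+.081*np.sin(th)+o*np.cos(th)))).round(1) for y in(.042,-.042) for o in(.003,-.003)])
print("post scene",[proj(s,T(p,(-.005,y,.067))).round(1) for y in(.05,-.05)])
# side edges of the plate in cams2
g=cv2.cvtColor(w2["image"],cv2.COLOR_BGR2GRAY)
print(g[242,165:180].tolist(),g[242,330:345].tolist())
```

```text
c1 160 [(12, 30), (13, 20), (76, -19), (152, 41), (153, 42), (162, -26), (163, -54), (177, 28)]
c1 180 [(11, 21), (12, 58), (13, 37), (30, 30), (31, 84), (32, 34), (142, -24), (143, -62), (144, -52), (177, 19)]
c1 200 [(11, 32), (12, 61), (13, 37), (17, 24), (20, -19), (30, 42), (31, 75), (32, 27), (134, -29), (142, -26), (143, -63), (144, -65), (145, -26), (151, 18), (155, 22), (165, -25), (166, -50)]
c1 260 [(11, 28), (12, 58), (13, 33), (16, 20), (20, -29), (30, 48), (31, 70), (32, 22), (134, -28), (135, 22), (142, -33), (143, -61), (144, -68), (150, 21), (151, 23), (154, 19), (155, 19), (160, -19), (165, -19), (166, -34), (169, 19)]
c1 280 [(11, 26), (12, 53), (13, 27), (16, 20), (20, -26), (30, 48), (31, 58), (142, -34), (143, -52), (144, -34), (177, 24)]
baseend [200.1 170.3]
baseend_bot [202.1 167.4]
plateend [202.  145.2]
plateendbot [203.2 144. ]
postL [146.3  19.4]
postR [304.6  18.8]
plateL [167.9  93.6]
plateR [288.6  93.2]
hinge [226.9  22.9]
knob [230.8 185.2]
bolt [158.9 159.7]
tilt of cam z in world [ 0.039 -0.281 -0.959] pos [ 0.5067 -0.0958  0.2998] [0.4728 0.0079 0.2907]
1.44 [array([238.8, 189.6]), array([240.2, 192.5]), array([282.5, 172.8]), array([284. , 175.6])]
1.49 [array([237.9, 187.8]), array([239.3, 190.6]), array([281.5, 171. ]), array([283. , 173.7])]
1.57 [array([236.4, 184.9]), array([237.8, 187.5]), array([279.9, 168.2]), array([281.4, 170.8])]
post scene [array([234.3, 207.9]), array([282.7, 188.9])]
[143, 142, 142, 141, 142, 141, 139, 123, 223, 251, 254, 248, 251, 254, 253] [241, 242, 241, 233, 226, 168, 115, 124, 123, 124, 139, 146, 145, 143, 143]
```

Run:
```python
from h import *
import pickle
p=np.load("fix.npy");c0=pickle.load(open("cams0.pkl","rb"));w=pickle.load(open("cams1.pkl","rb"))["wrist"];w2=pickle.load(open("cams2.pkl","rb"))["wrist"]
def loc(c,uv,z):
    q=ray_plane(c,uv,z)-p[:2];s,k=np.sin(p[2]),np.cos(p[2]);return (1000*np.array([k*q[0]+s*q[1],-s*q[0]+k*q[1]])).round(1)
tz=lambda u,v:(195+(u+.5)/6-.5,135+(v+.5)/6-.5); sz=lambda u,v:(185+(u+.5)/4.2-.5,140+(v+.5)/4.2-.5)
t,s=c0["top"],c0["scene"]
print("top: rod",loc(t,tz(372,200),.055),loc(t,tz(390,330),.055),"plate start",loc(t,tz(396,200),.058),"plate end",loc(t,tz(613,230),.058),"knob L,R",loc(t,tz(678,222),.055),loc(t,tz(720,218),.055))
print("top base ends",loc(t,tz(78,320),.012),loc(t,tz(682,250),.012))
print("scene: rod",loc(s,sz(300,250),.055),"plate end",loc(s,sz(388,402),.058),"start",loc(s,sz(315,268),.058))
print("c1: rod",loc(w,(230,16),.055),"plate st",loc(w,(230,31.5),.058),"end",loc(w,(230,144),.058),"knob edges",loc(w,(230,136*1.28),.055),loc(w,(230,154*1.28),.055),"posts",loc(w,(146,16.6),.067),"bolts",loc(w,(158.9,158.5),.013))
print("c2: base",loc(w2,(250,15.2),.012),"posts z67",loc(w2,(180,172),.067),loc(w2,(180,198),.067),"rod",loc(w2,(250,128*1.28),.055),loc(w2,(250,139*1.28),.055),"pad",loc(w2,(284.5,86.5),.061),"end",loc(w2,(250,237.5),.1355),loc(w2,(250,247),.1355))
g=cv2.cvtColor(w2["image"],cv2.COLOR_BGR2GRAY);print(g[160:205,250].tolist())
```

```text
top: rod [ -1.7 -23.9] [-2.1 24.1] plate start [-10.2 -22.2] plate end [-85.9  -1.4] knob L,R [-109.9   -1.9] [-125.1   -1.5]
top base ends [112.7  -1.6] [-116.3    0.6]
scene: rod [2.1 2.4] plate end [-85.    0.9] start [-11.    1.1]
c1: rod [-0.8 -2.2] plate st [-10.7  -2.2] end [-85.2  -0.4] knob edges [-108.3    0.4] [-126.5    0.8] posts [-3.4 50. ] bolts [-104.2   65.2]
c2: base [114.    3.8] posts z67 [ 5.6 51.5] [-13.2  52.6] rod [8.9 3.5] [-1.6  3.5] pad [ 61.8 -19.4] end [-12.5   2.5] [-17.8   2.5]
[90, 91, 91, 90, 89, 91, 90, 94, 106, 105, 106, 105, 105, 103, 107, 144, 194, 204, 211, 220, 234, 250, 246, 226, 225, 226, 232, 242, 241, 241, 241, 242, 242, 241, 241, 241, 242, 242, 243, 243, 243, 242, 241, 241, 241]
```

Run:
```python
from h import *
import pickle
p=np.load("fix.npy");w=pickle.load(open("cams2.pkl","rb"))["wrist"]
g=cv2.cvtColor(w["image"],cv2.COLOR_BGR2GRAY)
for u in(235,250,265):print(u,g[240:340,u].tolist())
p4=cv2.cvtColor(cv2.imread("pics/p4.png"),cv2.COLOR_BGR2GRAY);print("p4 col",p4[180:240,585].tolist(),p4[180:240,607].tolist())
def knob(w,x,z):
    a=np.linspace(0,6.283,73);v=np.array([proj(w,T(p,(x+.01*np.cos(k),0,z+.01*np.sin(k))))[1] for k in a]);return v.min().round(1),v.max().round(1)
for th in(1.42,1.455,1.487):print(th,knob(w,-.005-.112*np.cos(th),.055+.112*np.sin(th)))
# same tool-relative camera for p4: shift of TCP from c2 (fixture -14.5,.1485) to (-118.2,.0391)
v=np.array(w["world_to_cam"]);R,tv=v[:3,:3],v[:3,3]
dl=T(p,(-.1182,.0005,.0391))-T(p,(-.0145,0,.1485));w4=dict(w);W=v.copy();W[:3,3]=tv-R@dl;w4["world_to_cam"]=W
print("p4 pred panel",np.array(knob(w4,-.117,.055))/1.28, "plate end",(proj(w4,T(p,(-.086,0,.058)))/1.28))
```

```text
235 [252, 248, 240, 231, 221, 207, 171, 99, 59, 63, 64, 64, 66, 64, 65, 65, 66, 66, 66, 64, 45, 33, 38, 40, 41, 42, 44, 46, 49, 51, 52, 54, 55, 57, 59, 59, 62, 63, 62, 63, 61, 60, 61, 62, 60, 60, 60, 59, 58, 56, 52, 54, 53, 50, 50, 49, 47, 45, 43, 42, 41, 38, 37, 40, 36, 35, 33, 34, 80, 127, 89, 89, 90, 90, 89, 90, 90, 90, 90, 89, 91, 90, 90, 89, 90, 90, 90, 90, 89, 89, 88, 99, 130, 128, 133, 149, 149, 148, 149, 149]
250 [179, 179, 179, 180, 180, 180, 180, 180, 180, 179, 179, 181, 180, 181, 180, 180, 181, 181, 183, 172, 89, 15, 24, 29, 31, 30, 34, 33, 32, 35, 35, 37, 39, 40, 40, 42, 42, 46, 48, 50, 51, 53, 51, 50, 50, 51, 51, 49, 49, 48, 46, 43, 41, 39, 38, 37, 38, 35, 35, 34, 32, 33, 31, 32, 35, 35, 33, 33, 56, 92, 88, 88, 89, 90, 89, 92, 90, 88, 90, 89, 91, 91, 93, 94, 92, 92, 92, 90, 90, 88, 87, 103, 146, 144, 143, 143, 144, 144, 145, 145]
265 [187, 183, 156, 146, 150, 154, 159, 163, 165, 170, 171, 171, 171, 173, 173, 169, 171, 171, 174, 167, 113, 45, 50, 52, 52, 51, 49, 51, 50, 50, 51, 51, 51, 50, 51, 50, 52, 53, 53, 54, 56, 56, 59, 58, 59, 60, 60, 59, 59, 57, 54, 51, 50, 47, 45,
[... 204 characters left out ...]
105, 104, 104, 103, 103, 104, 102, 97, 96, 94, 94, 91, 59, 20, 24, 25, 28, 31, 34, 35, 41, 40, 41, 44, 46, 46, 43, 40, 38, 37, 36, 34, 33, 31, 30, 29, 31, 30, 30, 29, 30, 30, 29, 29, 37, 70, 69, 70, 69, 68, 69, 69, 68, 68, 68, 68, 68] [123, 123, 123, 122, 122, 121, 121, 119, 119, 118, 117, 116, 117, 116, 108, 75, 31, 34, 35, 38, 39, 41, 44, 48, 50, 54, 56, 58, 56, 38, 53, 47, 44, 42, 39, 33, 32, 30, 29, 28, 27, 27, 25, 24, 23, 23, 21, 32, 68, 70, 69, 70, 69, 69, 68, 67, 66, 67, 67, 67]
1.42 (np.float64(262.9), np.float64(311.7))
1.455 (np.float64(255.4), np.float64(304.5))
1.487 (np.float64(248.1), np.float64(297.5))
p4 pred panel [190.3125   228.203125] plate end [200.39127258 156.18336163]
```

The knob silhouette (rows 260–308) and the plate edge both put θ≈1.44: the knob crept back a little between the pads. I'll approach upright in steps, measuring θ each time.

```bash
cat > th.py <<'E'
from h import *
from workcell import arm, status, job, read_camera
from scipy.optimize import brentq
p=np.load("fix.npy");w=read_camera("wrist");g=cv2.cvtColor(w["image"],cv2.COLOR_BGR2GRAY).astype(float)
def steep(u,a,b,sg):
    q=sg*np.diff(g[a:b,u-2:u+3].mean(1));i=q.argmax();return a+i+.5
def kn(th,f):
    k=np.linspace(0,6.283,73);return f([proj(w,T(p,(-.005-.112*np.cos(th)+.01*np.cos(a),0,.055+.112*np.sin(th)+.01*np.sin(a))))[1] for a in k])
def pl(th,o):return proj(w,T(p,(-.005-.081*np.cos(th)+o*np.sin(th),.035,.055+.081*np.sin(th)+o*np.cos(th))))[1]
kb=np.mean([steep(u,285,325,1) for u in(235,250,265)])+1
kt=np.mean([steep(u,250,275,-1) for u in(245,255)])
pe=np.mean([steep(u,225,256,-1) for u in(185,190,318)])
S=lambda f,v:round(brentq(lambda t:f(t)-v,1.2,1.8),3)
s=status.state();print("rows",kb,kt,pe,"theta knob bottom",S(lambda t:kn(t,max),kb),"plate end",S(lambda t:pl(t,-.003),pe),"F",s["wrist_force"].round(1),s["tool_pos"].round(4),s["clock"])
cv2.imwrite("last_w.png",w["image"])
E
python3 th.py; python3 steer.py '[[0.002,0,-0.0002,0,0.2],[0.004,0,-0.0003,0,0.2],[0.006,0,-0.0005,0,0.2],[0.008,0,-0.0006,0,0.2],[0.008,0,-0.0006,0,0.2],[0.008,0,-0.0006,0,0.2]]'; python3 th.py
```

```text
rows 309.5 259.5 246.5 theta knob bottom 1.43 plate end 1.448 F [-3.9 -3.   1.6] [ 0.4836 -0.0634  0.1484] 8.5167
clock: 9.02
tool_pos: [0.4825, -0.0555, 0.1489]
tcp_rot: [0.0, 0.654, 0.757, -0.0]
wrist_force: [-4.5, -3.4, 2.4]
width: 0.298
finger_force: 30.1
rows 310.5 260.5 251.5 theta knob bottom 1.499 plate end 1.513 F [-4.4 -3.4  2.3] [ 0.4825 -0.0556  0.1489] 9.0667
```

```bash
python3 steer.py '[[0.001,0,0,0,0.2],[0.0025,0,-0.0001,0,0.2],[0.004,0,-0.0002,0,0.2],[0.004,0,-0.0002,0,0.2],[0.004,0,-0.0002,0,0.2]]'; python3 th.py
python3 - <<'E'
from h import *
from workcell import arm, status, job, read_camera
p=np.load("fix.npy");s=read_camera("scene");t=read_camera("top")
import pickle;pickle.dump(s,open("s3.pkl","wb"))
im=cv2.imread("last_w.png")
z=cv2.resize(s["image"][160:220,225:295],(560,480),interpolation=cv2.INTER_CUBIC)
y=cv2.resize(t["image"][140:225,200:285],(240,240),interpolation=cv2.INTER_CUBIC)
y2=cv2.resize(im[0:350,130:380],(240,240))
cv2.imwrite("pics/p6.png",np.hstack([z,np.vstack([y,y2])]))
f=lambda q:((proj(s,T(p,q))-[225,160]+.5)*8-.5).round(0)
for th in(1.5,1.54,1.57):print(th,[f((-.005-.081*np.cos(th)+o*np.sin(th),y,.055+.081*np.sin(th)+o*np.cos(th))) for y in(.042,-.042) for o in(.003,-.003)])
print("posts",[f((-.005,y,.067)) for y in(.05,-.05)],"plate low",[f((-.008,y,.065)) for y in(.042,-.042)])
E
```

```text
clock: 9.48
tool_pos: [0.482, -0.0517, 0.1489]
tcp_rot: [0.0, 0.654, 0.757, -0.0]
wrist_force: [-4.6, -2.9, 1.2]
width: 0.299
finger_force: 30.0
rows 311.5 261.5 253.5 theta knob bottom 1.53 plate end 1.547 F [-3.9 -3.7  1.6] [ 0.4819 -0.0518  0.1489] 9.5333
1.5 [array([105., 223.]), array([116., 245.]), array([454.,  89.]), array([466., 110.])]
1.54 [array([ 99., 211.]), array([110., 233.]), array([447.,  78.]), array([459.,  98.])]
1.57 [array([ 94., 203.]), array([106., 224.]), array([442.,  69.]), array([455.,  90.])]
posts [array([ 78., 387.]), array([465., 234.])] plate low [array([115., 389.]), array([440., 261.])]
```

View pics/p6.png

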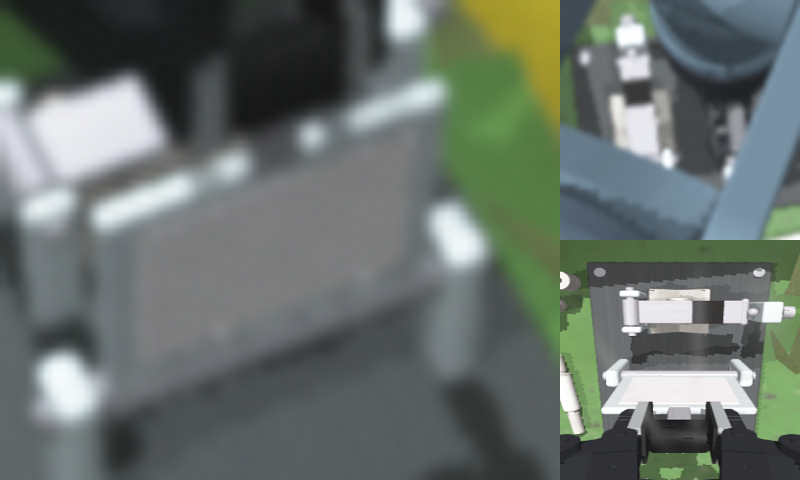

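Left panel: the plate's end strip runs from (97,230) to (445,103), consistent with θ≈1.50–1.54. Right panels: the strap stays shut, its pad black and visible. The average is about 1.54, so one more 3 mm step.

```bash
python3 steer.py '[[0.001,0,0,0,0.2],[0.002,0,0,0,0.2],[0.003,0,0,0,0.2],[0.003,0,0,0,0.2],[0.003,0,0,0,0.2],[0.003,0,0,0,0.2]]'; python3 th.py
python3 - <<'E'
from h import *
import pickle
from workcell import arm, status, job, read_camera
from scipy.optimize import least_squares
p=np.load("fix.npy");s=read_camera("scene")
# change in scene since last picture: row of strip's lower/upper edges along columns
for im in(pickle.load(open("s3.pkl","rb"))["image"],s["image"]):
    g=cv2.cvtColor(im,cv2.COLOR_BGR2GRAY).astype(float)
    print([ (u,round(float((np.arange(160,205)*np.clip(g[160:205,u]-170,0,None)).sum()/np.clip(g[160:205,u]-170,0,None).sum()),2)) for u in(241,244,272,275)])
E
```

```text
clock: 10.13
tool_pos: [0.4815, -0.0489, 0.1489]
tcp_rot: [-0.0, 0.654, 0.757, -0.0]
wrist_force: [-4.7, -2.5, 0.7]
width: 0.298
finger_force: 30.0
rows 311.5 261.5 254.5 theta knob bottom 1.557 plate end 1.577 F [-4.5 -3.3  2.2] [ 0.4815 -0.0488  0.1489] 10.1833
[(241, 177.22), (244, 182.35), (272, 173.36), (275, 163.66)]
[(241, 176.94), (244, 181.26), (272, 172.27), (275, 163.58)]
```

```bash
python3 steer.py '[[0.0005,0,0,0,0.2],[0.0005,0,0,0,0.2],[0.0005,0,0,0,0.2],[0.0005,0,0,0,0.2],[0.0005,0,0,0,0.2],[0.0005,0,0,0,0.2]]'; python3 th.py; python3 -c "
from workcell import arm, status, job, read_camera
print(job.close_job())"
```

```text
clock: 10.73
tool_pos: [0.4815, -0.0485, 0.1489]
tcp_rot: [0.0, 0.654, 0.757, -0.0]
wrist_force: [-4.4, -2.9, 1.2]
width: 0.298
finger_force: 30.1
rows 311.5 261.5 254.5 theta knob bottom 1.56 plate end 1.582 F [-3.9 -3.   1.3] [ 0.4815 -0.0485  0.1489] 10.7833
the job is handed in; nothing more can be done
None
```

I handed the job in at about 10.8 s: the strap is shut and stays level with the fingers off it, and the flap is held still by its knob at about 1.57 rad (two camera estimates, 1.56 and 1.58; the 1.58, if right, is about 0.01 past upright), with the sleeve still in its block when last seen and no contact made with the gauges or spare sleeves.

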